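# Seal the sample canisters in order

## Task

Seal three of the airtight sample canisters by gently pressing down the pop-up button in the lid with the fingertips until it is all the way in: first the blue one, then the yellow one, then the green one. Leave the red-lidded canister's button up, never press hard, and do not pick up, push away or tip any canister or disturb the other things on the bench; finish with the hand clear.

Things in the scene. Friction and masses are not known exactly. Their poses are not given: they have to be found in the camera images.
- can_blue: loose upright round metal sample canister with a blue lid, to be sealed: 66 mm across (lid 69 mm), lid top 103 mm above its foot, about 0.45 kg. Origin at the centre of its underside, z up along its axis.
- btn_blue (a joint): travel of the blue seal button in the middle of the blue lid, in m: 0 = popped up, 0.012 = fully down. It starts at 0 to 0.0015. Friction of about 3 N, no spring back: it stays where it is left. Beyond 0.012 it stops hard.
- btn_blue_top (a point): centre of the flat top of the blue button (a round blue button 32 mm across, in a dark ring on the lid); moves down with it. Popped up it stands 22 mm above the lid (125 mm above the bench), fully down 10 mm above the lid (113 mm above the bench). Its springy rubber cap gives another 1 mm per 3 N of push and springs back.
- can_yellow: loose upright round metal sample canister with a yellow lid, to be sealed: 66 mm across (lid 69 mm), lid top 103 mm above its foot, about 0.45 kg. Origin at the centre of its underside, z up along its axis.
- btn_yellow (a joint): travel of the yellow seal button in the middle of the yellow lid, in m: 0 = popped up, 0.012 = fully down. It starts at 0 to 0.0015. Friction of about 3 N, no spring back: it stays where it is left. Beyond 0.012 it stops hard.
- btn_yellow_top (a point): centre of the flat top of the yellow button (a round yellow button 32 mm across, in a dark ring on the lid); moves down with it. Popped up it stands 22 mm above the lid (125 mm above the bench), fully down 10 mm above the lid (113 mm above the bench). Its springy rubber cap gives another 1 mm per 3 N of push and springs back.
- can_green: loose upright round metal sample canister with a green lid, to be sealed: 66 mm across (lid 69 mm), lid top 103 mm above its foot, about 0.45 kg. Origin at the centre of its underside, z up along its axis.
- btn_green (a joint): travel of the green seal button in the middle of the green lid, in m: 0 = popped up, 0.012 = fully down. It starts at 0 to 0.0015. Friction of about 3 N, no spring back: it stays where it is left. Beyond 0.012 it stops hard.
- btn_green_top (a point): centre of the flat top of the green button (a round green button 32 mm across, in a dark ring on the lid); moves down with it. Popped up it stands 22 mm above the lid (125 mm above the bench), fully down 10 mm above the lid (113 mm above the bench). Its springy rubber cap gives another 1 mm per 3 N of push and springs back.
- can_red: loose upright round metal sample canister with a red lid, to be left unsealed: 66 mm across (lid 69 mm), lid top 103 mm above its foot, about 0.45 kg. Origin at the centre of its underside, z up along its axis.
- btn_red (a joint): travel of the red seal button in the middle of the red lid, in m: 0 = popped up, 0.012 = fully down. It starts at 0 to 0.0015. Friction of about 3 N, no spring back: it stays where it is left. Beyond 0.012 it stops hard.
- btn_red_top (a point): centre of the flat top of the red button (a round red button 32 mm across, in a dark ring on the lid); moves down with it. Popped up it stands 22 mm above the lid (125 mm above the bench), fully down 10 mm above the lid (113 mm above the bench). Its springy rubber cap gives another 1 mm per 3 N of push and springs back.
- bottle: white reagent bottle with blue cap, 68 mm across, 160 mm tall, loose bystander; origin under its centre
- beaker: glass beaker, 72 mm across, 90 mm tall, loose bystander; origin under its centre
- dish: flat white round sample dish, 90 mm across, 18 mm high, loose bystander; origin under its centre
- scoop: steel sampling spoon with handle, 170 mm long, lying flat, loose bystander; origin under it, x along it towards the bowl
There are look-alikes about, which are no part of the job. What is shaped like the can_green but brown is not meant. Leave any purple look-alike of the can_yellow alone.

How it is judged:
On the way, in this order (a step that is already met when the one before it is completed fails the run):
1. the blue button is pressed down (value of joint btn_blue above 0.0085 m), for 0.2 s.
2. the yellow button is pressed down (value of joint btn_yellow above 0.0085 m), for 0.2 s.
3. the green button is pressed down (value of joint btn_green above 0.0085 m), for 0.2 s.
At the end, for the whole second after the job is handed in: The blue, yellow and green buttons are at least 8.5 mm down (of 12 mm), the red one less than 3 mm; all four canisters stand upright on the bench, at rest, within 30 mm of where they began; the bottle, beaker, dish and spoon are within 30 mm of where they began (value of joint each of btn_blue, btn_yellow, btn_green above 0.0085 m and value of joint btn_red below 0.003 m and angle between each of can_blue, can_yellow, can_green, can_red's own z axis and vertical below 0.06 rad and distance of each of can_blue, can_yellow, can_green, can_red, bottle, beaker, dish, scoop from where it was at the start of the episode below 0.03 m and height (world z) of each of can_blue, can_yellow, can_green, can_red below 0.006 m and linear speed of each of can_blue, can_yellow, can_green, can_red below 0.02 m/s); the robot touches nothing.
It fails at once if a button goes down (over 4 mm) before the one ahead of it in the order blue, yellow, green is in (8.5 mm) ((value of joint btn_yellow above 0.004 m and value of joint btn_blue below 0.0085 m) or (value of joint btn_green above 0.004 m and value of joint btn_yellow below 0.0085 m)).
It fails at once if the red button is pressed (3 mm or more) (value of joint btn_red above 0.003 m).
It fails at once if a canister or its button is pressed with more than 20 N (contact force between any of the fingers, the arm and can_blue above 20 N or contact force between any of the fingers, the arm and can_yellow above 20 N or contact force between any of the fingers, the arm and can_green above 20 N or contact force between any of the fingers, the arm and can_red above 20 N).
It fails at once if a canister is lifted (over 6 mm off the bench), pushed away (over 30 mm) or tipped (over 0.25 rad) (height (world z) of any of can_blue, can_yellow, can_green, can_red above 0.006 m or distance of any of can_blue, can_yellow, can_green, can_red from where it was at the start of the episode above 0.03 m or angle between any of can_blue, can_yellow, can_green, can_red's own z axis and vertical above 0.25 rad).
It fails at once if the bottle, beaker, dish or spoon is moved more than 30 mm (distance of any of bottle, beaker, dish, scoop from where it was at the start of the episode above 0.03 m).
It also fails if it takes over 48 s, if anything falls off the work surface, if the arm or the gripper's body presses on something with over 40 N, if the wrist force passes 120 N, or if a joint passes its speed limit or range.

## Robot

A 7-joint arm with a two-finger parallel gripper is mounted at the origin on the work surface. World frame = base frame: x ahead of the robot, y to its left, z up, the work surface at z = 0. Lengths are in m, angles in rad, forces in N, time in s.
With the tool pointing down it reaches from about 0.425 to 0.875 m from the base axis. Payload 4.7 kg.
Tool frame: the origin (TCP) lies at the very end of the fingers, on their centre line; the grasp point (between the pads) lies 19 mm behind it; z points along the fingers, y is the line along which they close (so a half turn about z gives the same grasp; the last joint's range is limited). The gripper opens to 87 mm and grips with 3 to 60 N. Pads are 19 mm wide; open, the fingers measure 117 mm over their backs; the gripper's body (75 mm by 190 mm) begins 51 mm behind the grasp point.
Start: joints at [1.136, 0.321, -0.07, 1.45, 0.023, 1.371, -0.057], TCP at [0.282, -0.586, 0.223] pointing down, gripper open.
Joint ranges: [-2.86, 2.86], [-0.3, 2.09], [-1.38, 1.24], [0.06, 2.45], [-1.56, 4.7], [0.09, 2.05], [-2.69, 2.69]. Speed limits (rad/s): [2.57, 2.57, 3.14, 3.14, 3.14, 3.14, 3.14].

## Interface

Orientations are given as a unit quaternion [x, y, z, w].
In Python, from cell import manip gives the robot as it stands. The module is installed in compiled form; this text tells all that it offers.
- The arm moves only by the shell command python3 -m jog 'ROWS'. ROWS is text: rows parted by semicolons, each of 5 numbers parted by spaces: the closure in counts, from 0 (fully open) to 255 (shut), then the shift along the tool's x, y, z in m, then the turn about the tool's z in degrees. In form: hand tx ty tz spin; .... A call has 1 to 10 rows; each row is the pose to reach, as a shift and turn from the pose commanded when the call began, along the tool's axes at that moment; what a row does not reach only later rows make up. A row lasts 1/12 s, in which the tool goes at most 41.7 mm and 7.16 degrees, less where a joint would pass 70% of its speed; a pose out of reach is approached as far as the arm can. A call with a gripper value outside its range is refused whole. The fingers move at their own pace and stop on an object; the grip force is fixed at half the most. Time passes only in rows, so rows that repeat a pose let the fingers close. It gives the time, the measured TCP pose, the force, the opening and the grip force at its end, in the units of the state.
- manip.get_state(): the state, without advancing time (a new reading comes with each control period).
- manip.camera(name): name is "side" or "top"; returns the picture (480x640x3 uint8, blue, green, red); there is no depth.
- manip.get_calibration(name): a dict with "camera_matrix" (3x3 intrinsics, pixels), "k1" (the pictures are not rectified: a ray, as slopes to the right and down, at radius r is drawn at 1 + k1 r^2 times it, then the intrinsics apply), "T" (4x4, takes a point from camera to world coordinates). Camera axes: x right, y up, looking along -z (the intrinsics and any distortion apply to the point x, -y, -z); pixel columns grow to the right and rows downward; lengths in m; the calibration is good to about 2 mm. A picture is of the moment at which its call begins. get_calibration takes no time and is no camera call.
- manip.finish_job(): hands the job in; it is judged then, once.
Trained networks look in the newest picture that a camera, given by its name, has taken for a name from the list of things; names that differ only in an ending like _2 or _b are one class to them, and where a whole thing is asked for, a point or a joint stands for the part that bears it (a point fixed in the world has none). Each returns a list of dicts, best first, with "p" (0 to 1); they miss things now and then, are a little off and sometimes report something else, mostly with a low value. They report only what shows in the picture. A call takes as long as a camera call. They do not tell look-alikes from the thing itself.
- manip.look_for(camera, target): "rect" ([left, top, width, height] in pixels, round what is visible of it).
The state is a dict: "t": time; "joint_pos": joint angles; "joint_vel": joint speeds; "effort": joint torques, N m; "tool_pos": TCP position; "ee_rot": TCP orientation; "contact_force": force on the tool from outside, world axes, zero at the start; "wrist_torque": the same for the moment, N m; "gripper_width": finger opening in m; "finger_force": force on a finger pad.
Only numpy, scipy, OpenCV 4.12 (cv2) and the standard library are available. Lean on these libraries where they do the work, as an engineer would, in place of code of your own. Each camera call takes 0.05 s, during which the arm holds its last target. There are 200 camera calls.

## Working session

There is one attempt and no reset: what is moved stays moved. The work goes in short steps, Python scripts to look and compute and a shell command to move; the robot and the scene stay as the last step left them, time stands still between calls to the robot, and variables do not carry over. Pictures are saved under pics/ and viewed, at most 10 in all, crops included, and the job is handed in when it is done.

```bash
mkdir -p pics; cat > h.py <<'E'
import numpy as np, cv2
from cell import manip
def ray(cam,u,v):
    c=manip.get_calibration(cam);K=np.array(c["camera_matrix"]);T=np.array(c["T"]);k=c["k1"]
    d=np.array([(u-K[0,2])/K[0,0],(v-K[1,2])/K[1,1]]);s=d.copy()
    for _ in range(20): s=d/(1+k*(s@s))
    return T[:3,3],T[:3,:3]@np.array([s[0],-s[1],-1])
def at_z(cam,u,v,z):
    o,d=ray(cam,u,v);return o+d*(z-o[2])/d[2]
def proj(cam,p):
    c=manip.get_calibration(cam);K=np.array(c["camera_matrix"]);T=np.array(c["T"])
    q=T[:3,:3].T@(np.array(p)-T[:3,3]);s=np.array([q[0],-q[1]])/-q[2];s=s*(1+c["k1"]*(s@s))
    return K[0,0]*s[0]+K[0,2],K[1,1]*s[1]+K[1,2]
E
python3 - <<'E'
from h import *
for c in("top","side"):
    cv2.imwrite(f"pics/{c}1.png",manip.camera(c))
    print(c,np.round(manip.get_calibration(c)["T"],2).tolist())
    for n in("btn_blue_top","btn_yellow_top","btn_green_top","btn_red_top"):
        print(n,[(np.round(r["rect"]).tolist(),round(r["p"],2)) for r in manip.look_for(c,n)])
s=manip.get_state();print(s["t"],s["tool_pos"],s["ee_rot"],s["gripper_width"])
E
```

```text
top [[-0.01, 1.0, -0.09, 0.46], [-1.0, -0.01, -0.0, -0.02], [-0.0, 0.09, 1.0, 1.11], [0.0, 0.0, 0.0, 1.0]]
btn_blue_top [([166.0, 282.0, 17.0, 16.0], 0.48)]
btn_yellow_top [([268.0, 233.0, 16.0, 21.0], 0.56), ([271.0, 166.0, 15.0, 12.0], 0.5), ([463.0, 246.0, 18.0, 17.0], 0.5)]
btn_green_top [([172.0, 138.0, 44.0, 41.0], 0.75), ([462.0, 245.0, 16.0, 19.0], 0.62), ([357.0, 203.0, 19.0, 18.0], 0.49)]
btn_red_top [([354.0, 204.0, 19.0, 19.0], 0.8)]
side [[-0.89, 0.28, -0.37, 0.16], [-0.46, -0.55, 0.7, 0.69], [-0.01, 0.79, 0.61, 0.7], [0.0, 0.0, 0.0, 1.0]]
btn_blue_top [([257.0, 342.0, 21.0, 20.0], 0.81), ([278.0, 249.0, 18.0, 10.0], 0.49)]
btn_yellow_top [([211.0, 220.0, 23.0, 16.0], 0.73), ([275.0, 247.0, 24.0, 11.0], 0.63), ([286.0, 121.0, 37.0, 76.0], 0.46), ([254.0, 341.0, 25.0, 24.0], 0.39), ([105.0, 283.0, 59.0, 71.0], 0.23)]
btn_green_top [([381.0, 146.0, 24.0, 12.0], 0.66), ([365.0, 118.0, 12.0, 9.0], 0.55)]
btn_red_top [([298.0, 187.0, 18.0, 10.0], 0.71)]
0.5 [ 0.28199224 -0.58564332  0.22253639] [ 9.74923249e-01  2.22541363e-01 -2.65856308e-05  2.08650327e-06] 0.08709283434000639
```

View pics/top1.png

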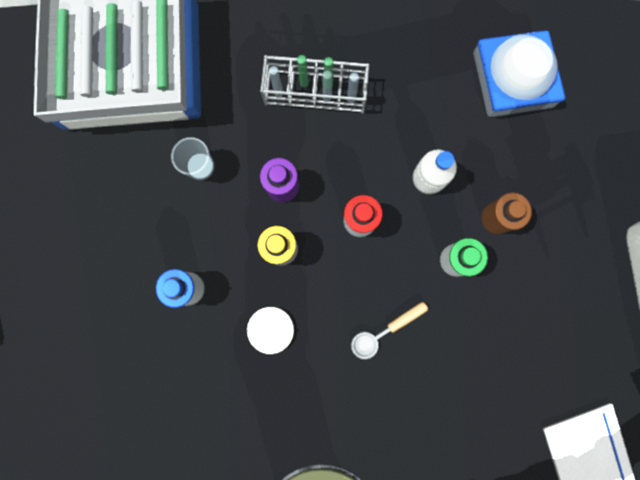

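View pics/side1.png

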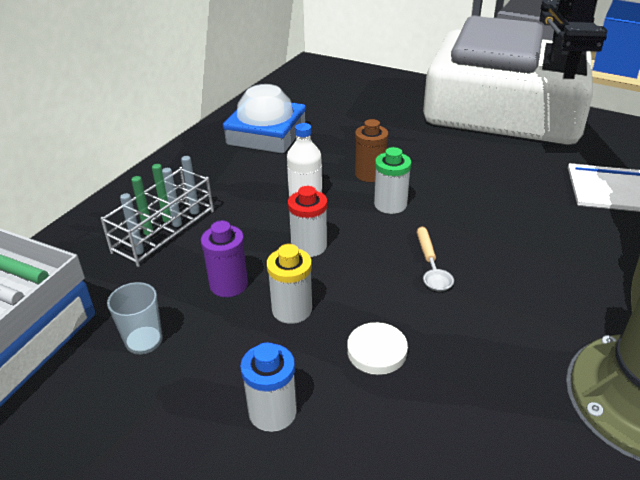

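Could be confused (top picture): blue lid (172,288), where the bottle's blue cap (445,160) is the look-alike; yellow (276,244) vs purple (278,174); green (471,257) vs brown (516,210); red (363,213) is to be left alone. I choose (172,288), (276,244) and (471,257), and refine them in a close crop.

```bash
python3 - <<'E'
from h import *
from scipy.optimize import least_squares
I={c:cv2.imread(f"pics/{c}1.png") for c in("top","side")}
G={"blue":((172,288),(267,355)),"yellow":((276,244),(289,257)),"green":((471,257),(394,155)),"red":((363,213),(307,195))}
H={"blue":(100,120),"yellow":(20,35),"green":(55,85),"red":(0,6)}
def mask(im,g,n):
    h=cv2.cvtColor(im,cv2.COLOR_BGR2HSV);m=cv2.inRange(h,(H[n][0],120,60),(H[n][1],255,255))
    z=np.zeros_like(m);cv2.circle(z,g,32,255,-1);return m&z
tiles=[]
for n,gs in G.items():
    # lid silhouette: fit x,y so that the projected lid (disc z .091-.103) + button bbox matches colour bbox
    B={};
    for c,g in zip(I,gs):
        ys,xs=np.nonzero(mask(I[c],g,n));B[c]=np.array([xs.min(),xs.max()+1,ys.max()+1])-.5
    a=np.linspace(0,2*np.pi,60)
    def pb(c,x,y):
        P=np.array([proj(c,(x+.0345*np.cos(t),y+.0345*np.sin(t),z)) for t in a for z in(.103,.093)])
        return np.array([P[:,0].min(),P[:,0].max(),P[:,1].max()])
    est=[]
    for cs in(("top",),("side",)):
        f=lambda p:np.concatenate([pb(c,*p)-B[c] for c in cs])
        r=least_squares(f,at_z("top",*gs[0],.124)[:2]);est.append((np.round(r.x,4),np.round(r.fun,1)))
    print(n,est,"btn pix",at_z("top",*gs[0],.124)[:2].round(4))
    for c,g in zip(I,gs):
        e=np.mean([k[0] for k in est],0);im=cv2.resize(I[c],None,fx=4,fy=4)
        for z,rr in((.124,.016),(.103,.0345)):
            P=np.array([proj(c,(e[0]+rr*np.cos(t),e[1]+rr*np.sin(t),z)) for t in a])
            cv2.polylines(im,[np.int32((P+.5)*4)],True,(255,255,255),1)
        tiles.append(cv2.resize(im[g[1]*4-130:g[1]*4+130,g[0]*4-95:g[0]*4+95],(190,260)))
cv2.imwrite("pics/crop.png",np.vstack([np.hstack(tiles[:4]),np.hstack(tiles[4:])]))
E
```

```text
blue [(array([0.4671, 0.2653]), array([ 0.3, -0.3,  0. ])), (array([0.4692, 0.2622]), array([ 0.3, -0.4,  0. ]))] btn pix [0.468  0.2618]Traceback (most recent call last):
  File "<stdin>", line 22, in <module>
    return func(*args, **kwargs)
    vector_fun = VectorFunction(
        fun_wrapped,
    ...<6 lines>...
        workers=workers
    )
    self._update_fun()
    ~~~~~~~~~~~~~~~~^^
    self.f = self.fun_wrapped(xp_copy(self.x))
             ~~~~~~~~~~~~~~~~^^^^^^^^^^^^^^^^^
    return np.atleast_1d(self.fun(x))
                         ~~~~~~~~^^^
    return self.f(x, *self.args, **self.kwargs)
           ~~~~~~^^^^^^^^^^^^^^^^^^^^^^^^^^^^^^
  File "<stdin>", line 21, in <lambda>
  File "<stdin>", line 17, in pb
  File "h.py", line 11, in proj
    c=manip.get_calibration(cam);K=np.array(c["camera_matrix"]);T=np.array(c["T"])
ValueError: time passes only in moves, steps and waits
```

Too many calibration calls; I'll cache it.

```bash
sed -i 's/manip.get_calibration(cam)/cal(cam)/; 2a import functools\n@functools.cache\ndef cal(c): return manip.get_calibration(c)' h.py
cat > est.py <<'E'
from h import *
from scipy.optimize import least_squares
I={c:cv2.imread(f"pics/{c}1.png") for c in("top","side")}
G={"blue":((172,288),(267,355)),"yellow":((276,244),(289,257)),"green":((471,257),(394,155)),"red":((363,213),(307,195))}
H={"blue":(100,120),"yellow":(20,35),"green":(55,85),"red":(0,6)}
a=np.linspace(0,2*np.pi,60);tiles=[]
def mask(im,g,n):
    h=cv2.cvtColor(im,cv2.COLOR_BGR2HSV);m=cv2.inRange(h,(H[n][0],120,60),(H[n][1],255,255))
    z=np.zeros_like(m);cv2.circle(z,g,32,255,-1);return m&z
def pb(c,x,y):
    P=np.array([proj(c,(x+.0345*np.cos(t),y+.0345*np.sin(t),z)) for t in a for z in(.103,.093)])
    return np.array([P[:,0].min(),P[:,0].max(),P[:,1].max()])
for n,gs in G.items():
    est=[]
    for c,g in zip(I,gs):
        ys,xs=np.nonzero(mask(I[c],g,n));B=np.array([xs.min(),xs.max()+1,ys.max()+1])-.5
        r=least_squares(lambda p:pb(c,*p)-B,at_z("top",*gs[0],.124)[:2]);est.append(r.x);print(n,c,r.x.round(4),r.fun.round(1))
    print("btn pix",at_z("top",*gs[0],.124)[:2].round(4))
    e=np.mean(est,0)
    for c,g in zip(I,gs):
        im=cv2.resize(I[c],None,fx=4,fy=4)
        for z,rr in((.124,.016),(.103,.0345)):
            P=np.array([proj(c,(e[0]+rr*np.cos(t),e[1]+rr*np.sin(t),z)) for t in a])
            cv2.polylines(im,[np.int32((P+.5)*4)],True,(255,255,255),1)
        tiles.append(im[g[1]*4-130:g[1]*4+130,g[0]*4-95:g[0]*4+95])
cv2.imwrite("pics/crop.png",np.vstack([np.hstack(tiles[:4]),np.hstack(tiles[4:])]))
E
python3 est.py
```

```text
blue top [0.4671 0.2653] [ 0.3 -0.3  0. ]
blue side [0.4692 0.2622] [ 0.3 -0.4  0. ]
btn pix [0.468  0.2618]
yellow top [0.5463 0.0769] [ 0.5 -0.5  0. ]
yellow side [0.5437 0.0799] [ 0.3 -0.3  0. ]
btn pix [0.5451 0.0747]
green top [ 0.5182 -0.2767] [-0.1  0.1 -0. ]
green side [ 0.5171 -0.2707] [ 0.3 -0.3  0. ]
btn pix [ 0.5178 -0.2747]
red top [ 0.6018 -0.0833] [ 0.6 -0.6  0. ]
red side [ 0.599  -0.0784] [-0.3  0.3 -0. ]
btn pix [ 0.5993 -0.0817]
```

View pics/crop.png

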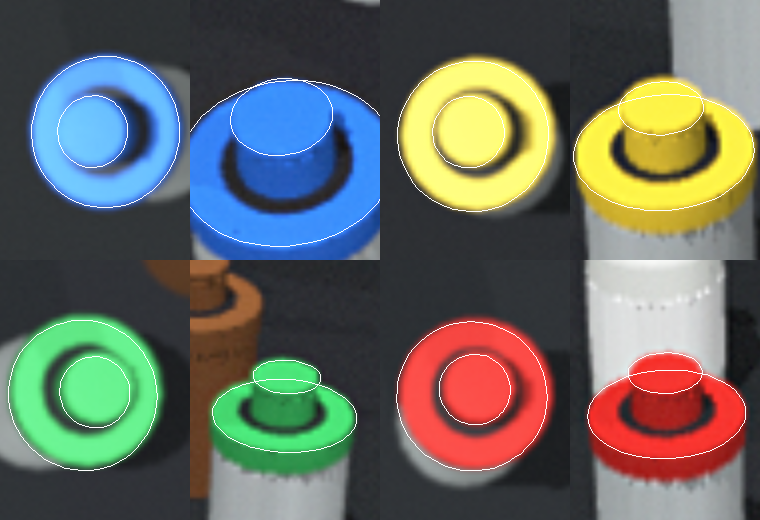

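The crop shows the three chosen canisters (blue, yellow, green) and red, with the outlines fitting to about 2 mm. Targets are blue (.468,.263), yellow (.545,.077) and green (.518,-.274). I close the hand and travel at z≈0.22.

```bash
python3 -m jog '255 .032 -.016 0 0;255 .064 -.032 0 0;255 .096 -.048 0 0;255 .128 -.064 0 0;255 .16 -.08 0 0;255 .192 -.096 0 0;255 .224 -.112 0 0;255 .256 -.128 0 0;255 .288 -.144 0 0;255 .32 -.16 0 0'
cat > go.py <<'E'
import sys
from h import *
from scipy.spatial.transform import Rotation as R
s=manip.get_state();t=np.array(eval(sys.argv[1]));d=R.from_quat(s["ee_rot"]).inv().apply(t-s["tool_pos"])
print("t",s["t"],"pos",s["tool_pos"].round(4),"delta tool",d.round(4),"F",np.round(s["contact_force"],1),"q",np.round(s["joint_pos"],2),s["gripper_width"])
E
python3 go.py .545,-.02,.222
```

```text
t: 1.33
tool_pos: [0.5017, -0.3012, 0.2229]
ee_rot: [0.975, 0.222, 0.0, 0.0]
contact_force: [0.8, -1.1, 1.2]
gripper_width: 0.0282
finger_force: 0.0
t 1.3333 pos [ 0.5017 -0.3012  0.2229] delta tool [ 0.161  -0.2346  0.0008] F [ 0.8 -1.1  1.2] q [ 0.75  0.2  -0.29  1.61  0.06  1.34 -0.67] 0.028241812866338468
```

```bash
python3 -m jog '255 .016 -.0235 0 0;255 .032 -.047 0 0;255 .048 -.0705 0 0;255 .064 -.094 0 0;255 .08 -.1175 0 0;255 .096 -.141 0 0;255 .112 -.1645 0 0;255 .128 -.188 0 0;255 .144 -.2115 0 0;255 .16 -.235 0 0'
python3 go.py .468,.263,.150
```

```text
t: 2.17
tool_pos: [0.5431, -0.0202, 0.2228]
ee_rot: [0.975, 0.222, 0.0, 0.0]
contact_force: [1.1, 0.2, -0.8]
gripper_width: 0.0007
finger_force: 0.0
t 2.1667 pos [ 0.5431 -0.0202  0.2228] delta tool [ 0.0551 -0.2878  0.0727] F [ 1.1  0.2 -0.8] q [ 0.45  0.12 -0.5   1.7   0.06  1.33 -1.18] 0.0006734060978423316
```

```bash
python3 -m jog '255 .007 -.036 0 0;255 .014 -.072 0 0;255 .021 -.108 0 0;255 .028 -.144 0 0;255 .034 -.18 0 0;255 .041 -.216 0 0;255 .048 -.252 0 0;255 .055 -.288 0 0;255 .055 -.288 .03 0;255 .055 -.288 .06 0'
python3 go.py .468,.263,.128
python3 - <<'E'
from h import *
im=[cv2.resize(manip.camera("side")[270:420,190:340],(390,390)),cv2.resize(manip.camera("top")[210:360,90:240],(390,390))]
cv2.imwrite("pics/b2.png",np.hstack(im))
E
```

```text
t: 3.0
tool_pos: [0.4677, 0.266, 0.1641]
ee_rot: [0.974, 0.225, 0.003, -0.001]
contact_force: [0.5, -1.6, -0.2]
gripper_width: 0.0006
finger_force: 0.0
t 3.0 pos [0.4677 0.266  0.1641] delta tool [-0.0013  0.0029  0.036 ] F [ 0.5 -1.6 -0.2] q [ 0.11  0.18 -0.74  1.79  0.13  1.22 -1.78] 0.0005614300043440993
```

View pics/b2.png

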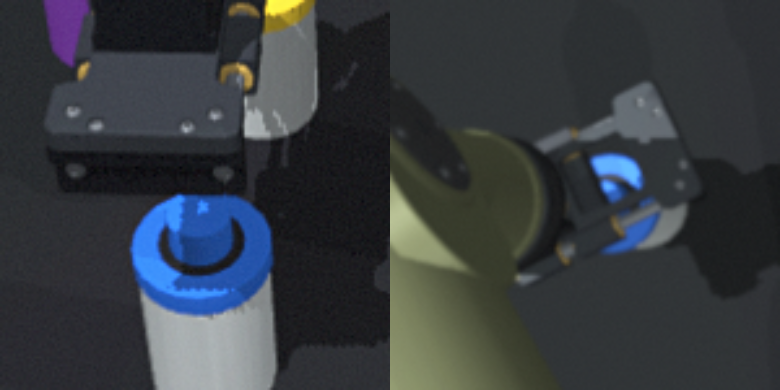

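The side crop shows the dark gripper just above the blue button (crop ~ (200,200)). I can't make out the fingertips, so I project the TCP into the picture.

```bash
python3 -m jog '255 0 0 0 0'; python3 - <<'E'
from h import *
s=manip.get_state();p=s["tool_pos"];print(p,s["ee_rot"])
out=[]
for c in("side","top"):
    im=manip.camera(c);a=proj(c,p);b=proj(c,p+[0,0,.07]);
    im=cv2.convertScaleAbs(im,alpha=1.8,beta=20)
    u,v=int(a[0]),int(a[1]);x0,y0=max(0,u-60),max(0,v-70)
    cr=cv2.resize(im[y0:y0+140,x0:x0+120],None,fx=3,fy=3)
    for q,col in((a,(0,0,255)),(b,(0,255,255))): cv2.drawMarker(cr,(int((q[0]-x0)*3),int((q[1]-y0)*3)),col,0,12,2)
    out.append(cr);print(a,b)
cv2.imwrite("pics/b3.png",np.hstack(out))
E
```

```text
t: 3.18
tool_pos: [0.4673, 0.2613, 0.1623]
ee_rot: [0.975, 0.222, -0.001, 0.0]
contact_force: [0.8, -0.9, 0.3]
gripper_width: 0.0004
finger_force: 0.0
[0.46727047 0.2612652  0.16226838] [ 9.74964312e-01  2.22359054e-01 -1.00735733e-03  1.62700320e-04]
(np.float64(265.1148290568743), np.float64(328.73520894396256)) (np.float64(260.6611142937815), np.float64(285.98962540751256))
(np.float64(166.16989645358856), np.float64(288.2383927566197)) (np.float64(153.61539277395863), np.float64(287.9110771143984))
```

View pics/b3.png

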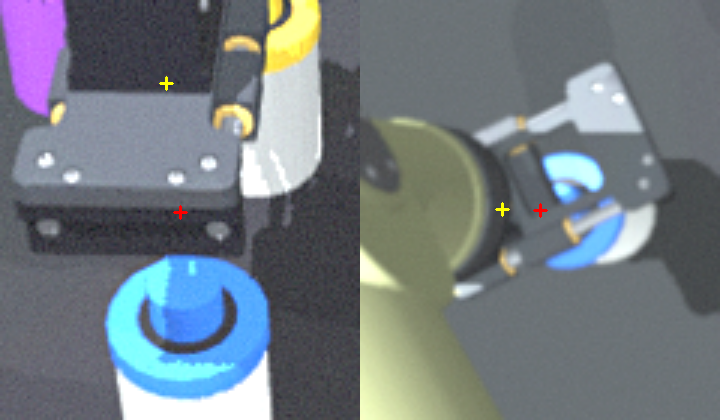

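```bash
python3 - <<'E'
from h import *
p=np.array([.4673,.2613,.1623]);X=np.array([.901,.434,0]);Y=np.array([.434,-.901,0])
for z in(0,.02,.07,.1):
  for sy in(-.095,-.055,0,.055,.095):
    print(z,sy,*[(c,[np.round(proj(c,p+sy*Y+sx*X+[0,0,z])).tolist() for sx in(-.0375,.0375)]) for c in("side","top")])
E
```

```text
0 -0.095 ('side', [[290.0, 392.0], [222.0, 391.0]]) ('top', [[126.0, 332.0], [109.0, 293.0]])
0 -0.055 ('side', [[292.0, 364.0], [227.0, 363.0]]) ('top', [[147.0, 322.0], [129.0, 283.0]])
0 0 ('side', [[296.0, 329.0], [235.0, 328.0]]) ('top', [[175.0, 308.0], [157.0, 269.0]])
0 0.055 ('side', [[299.0, 298.0], [241.0, 297.0]]) ('top', [[204.0, 294.0], [185.0, 255.0]])
0 0.095 ('side', [[301.0, 278.0], [245.0, 277.0]]) ('top', [[225.0, 284.0], [206.0, 244.0]])
0.02 -0.095 ('side', [[289.0, 380.0], [220.0, 379.0]]) ('top', [[122.0, 333.0], [104.0, 293.0]])
0.02 -0.055 ('side', [[292.0, 352.0], [226.0, 351.0]]) ('top', [[143.0, 323.0], [125.0, 282.0]])
0.02 0 ('side', [[295.0, 318.0], [233.0, 316.0]]) ('top', [[172.0, 308.0], [154.0, 268.0]])
0.02 0.055 ('side', [[298.0, 287.0], [239.0, 286.0]]) ('top', [[201.0, 294.0], [182.0, 254.0]])
0.02 0.095 ('side', [[300.0, 266.0], [244.0, 265.0]]) ('top', [[223.0, 283.0], [204.0, 243.0]])
0.07 -0.095 ('side', [[286.0, 349.0], [214.0, 347.0]]) ('top', [[111.0, 335.0], [92.0, 293.0]])
0.07 -0.055 ('side', [[290.0, 321.0], [220.0, 320.0]]) ('top', [[133.0, 324.0], [114.0, 282.0]])
0.07 0 ('side', [[293.0, 286.0], [228.0, 285.0]]) ('top', [[163.0, 309.0], [144.0, 267.0]])
0.07 0.055 ('side', [[297.0, 256.0], [235.0, 255.0]]) ('top', [[194.0, 294.0], [174.0, 252.0]])
0.07 0.095 ('side', [[299.0, 236.0], [240.0, 235.0]]) ('top', [[217.0, 283.0], [197.0, 241.0]])
0.1 -0.095 ('side', [[285.0, 328.0], [210.0, 327.0]]) ('top', [[104.0, 336.0], [84.0, 293.0]])
0.1 -0.055 ('side', [[288.0, 301.0], [217.0, 299.0]]) ('top', [[126.0, 325.0], [107.0, 281.0]])
0.1 0 ('side', [[292.0, 266.0], [225.0, 266.0]]) ('top', [[158.0, 310.0], [138.0, 266.0]])
0.1 0.055 ('side', [[296.0, 236.0], [233.0, 236.0]]) ('top', [[189.0, 294.0], [169.0, 250.0]])
0.1 0.095 ('side', [[298.0, 217.0], [238.0, 216.0]]) ('top', [[213.0, 283.0], [192.0, 239.0]])
```

The projection matches: the plate is the near end of the gripper body (z≥TCP+70 mm), hiding the fingers. I descend onto blue.

```bash
python3 -m jog '255 .001 -.001 .01 0;255 .001 -.001 .02 0;255 .001 -.001 .028 0;255 .001 -.001 .033 0;255 .001 -.001 .035 0;255 .001 -.001 .037 0;255 .001 -.001 .039 0;255 .001 -.001 .04 0'; python3 -m jog '255 0 0 .001 0;255 0 0 .002 0;255 0 0 .003 0;255 0 0 .003 0'
```

```text
t: 3.95
tool_pos: [0.468, 0.2631, 0.1227]
ee_rot: [0.975, 0.223, -0.0, 0.0]
contact_force: [-2.4, -1.0, 2.5]
gripper_width: 0.0007
finger_force: 1.4
t: 4.28
tool_pos: [0.468, 0.2631, 0.1195]
ee_rot: [0.975, 0.223, -0.0, 0.0]
contact_force: [-1.3, 0.3, 2.7]
gripper_width: 0.0001
finger_force: 1.3
```

```bash
python3 -m jog '255 0 0 .001 0;255 0 0 .002 0;255 0 0 .003 0;255 0 0 .004 0;255 0 0 .005 0;255 0 0 .006 0;255 0 0 .007 0;255 0 0 .007 0'; python3 -m jog '255 0 0 .0005 0;255 0 0 .001 0;255 0 0 .001 0'
```

```text
t: 4.95
tool_pos: [0.4681, 0.2631, 0.1124]
ee_rot: [0.975, 0.223, -0.0, 0.0]
contact_force: [-2.5, -1.4, 3.4]
gripper_width: 0.0003
finger_force: 1.7
t: 5.2
tool_pos: [0.4682, 0.2632, 0.1117]
ee_rot: [0.975, 0.222, 0.0, 0.0]
contact_force: [-2.8, -1.0, 5.6]
gripper_width: 0.0004
finger_force: 2.6
```

Blue is at the stop (5.6 N at z 0.1117). I hold briefly and lift.

```bash
python3 -m jog '255 0 0 0 0;255 0 0 0 0;255 0 0 -.01 0;255 0 0 -.03 0;255 0 0 -.06 0;255 0 0 -.08 0;255 0 0 -.08 0'; python3 go.py .545,.077,.165
```

```text
t: 5.78
tool_pos: [0.4709, 0.2651, 0.1965]
ee_rot: [0.975, 0.223, 0.004, -0.001]
contact_force: [1.1, 1.3, 1.7]
gripper_width: 0.0002
finger_force: 0.0
t 5.7833 pos [0.4709 0.2651 0.1965] delta tool [-0.0151  0.2016  0.0314] F [1.1 1.3 1.7] q [ 0.12  0.15 -0.75  1.75  0.11  1.27 -1.77] 0.00019440691879067646
```

```bash
python3 -m jog '255 -.002 .033 0 0;255 -.004 .066 0 0;255 -.006 .1 0 0;255 -.008 .133 0 0;255 -.01 .167 0 0;255 -.011 .201 0 0;255 -.011 .201 .02 0;255 -.011 .201 .04 0;255 -.011 .201 .04 0;255 -.011 .201 .04 0';  python3 go.py .545,.077,.127
python3 - <<'E'
from h import *
im=manip.camera("side");cv2.imwrite("pics/y1.png",cv2.resize(im[180:430,180:430],(560,560)))
E
```

```text
t: 6.62
tool_pos: [0.5446, 0.0773, 0.1505]
ee_rot: [0.975, 0.223, -0.001, -0.0]
contact_force: [-0.2, -0.3, 0.6]
gripper_width: 0.0005
finger_force: 0.0
t 6.6167 pos [0.5446 0.0773 0.1505] delta tool [0.0003 0.0005 0.0235] F [-0.2 -0.3  0.6] q [ 0.35  0.21 -0.6   1.78  0.12  1.2  -1.41] 0.0005499436409601003
```

View pics/y1.png

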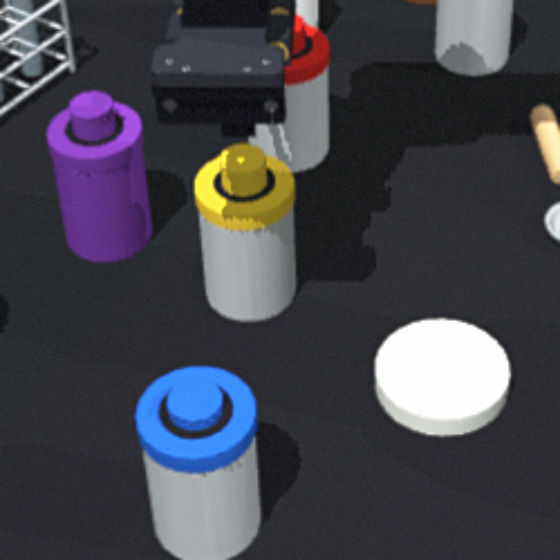

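The crop shows the blue button (195,400) pressed down and its canister upright, with the closed fingers just above the yellow button (240,160). Pressing yellow now.

```bash
python3 -m jog '255 0 0 .01 0;255 0 0 .018 0;255 0 0 .023 0;255 0 0 .025 0;255 0 0 .027 0;255 0 0 .029 0;255 0 0 .03 0;255 0 0 .031 0'; python3 -m jog '255 0 0 .001 0;255 0 0 .002 0;255 0 0 .003 0;255 0 0 .004 0;255 0 0 .005 0;255 0 0 .006 0;255 0 0 .007 0;255 0 0 .007 0'
```

```text
t: 7.33
tool_pos: [0.5454, 0.0774, 0.1208]
ee_rot: [0.975, 0.223, -0.0, 0.0]
contact_force: [-1.4, -0.0, 2.8]
gripper_width: 0.0008
finger_force: 1.4
t: 8.0
tool_pos: [0.5455, 0.0773, 0.1134]
ee_rot: [0.975, 0.223, 0.0, -0.0]
contact_force: [-1.6, 0.2, 2.5]
gripper_width: 0.0005
finger_force: 1.2
```

```bash
python3 -m jog '255 0 0 .001 0;255 0 0 .0015 0;255 0 0 .002 0;255 0 0 .002 0;255 0 0 .002 0'; python3 -m jog '255 0 0 -.01 0;255 0 0 -.03 0;255 0 0 -.06 0;255 0 0 -.09 0;255 0 0 -.1 0;255 0 0 -.1 0'; python3 go.py .55,-.12,.2115
```

```text
t: 8.42
tool_pos: [0.5455, 0.0774, 0.1118]
ee_rot: [0.975, 0.223, 0.0, 0.0]
contact_force: [-2.4, 0.6, 4.8]
gripper_width: 0.0003
finger_force: 2.4
t: 8.92
tool_pos: [0.5476, 0.0775, 0.215]
ee_rot: [0.975, 0.222, 0.003, 0.001]
contact_force: [0.6, -0.3, -0.3]
gripper_width: 0.0001
finger_force: 0.0
t 8.9167 pos [0.5476 0.0775 0.215 ] delta tool [-0.0835  0.179   0.0035] F [ 0.6 -0.3 -0.3] q [ 0.36  0.16 -0.6   1.69  0.09  1.31 -1.38] 0.00013678004732389006
```

```bash
python3 -m jog '255 -.018 .03 0 0;255 -.035 .061 0 0;255 -.053 .091 0 0;255 -.071 .122 0 0;255 -.088 .152 0 0;255 -.106 .183 0 0;255 -.124 .213 0 0;255 -.142 .244 0 0;255 -.159 .274 0 0;255 -.177 .305 0 0'; python3 -m jog '255 0 0 .02 0;255 0 0 .04 0;255 0 0 .06 0;255 0 0 .06 0;255 0 0 .06 0';  python3 go.py .518,-.274,.127
python3 - <<'E'
from h import *
im=manip.camera("side");cv2.imwrite("pics/g1.png",cv2.resize(im[90:340,220:470],(560,560)))
E
```

```text
t: 9.75
tool_pos: [0.5171, -0.2757, 0.2097]
ee_rot: [0.975, 0.223, -0.001, -0.001]
contact_force: [0.2, 0.8, -0.3]
gripper_width: 0.0003
finger_force: 0.0
t: 10.17
tool_pos: [0.5168, -0.2737, 0.1493]
ee_rot: [0.975, 0.223, -0.002, -0.001]
contact_force: [0.1, 0.1, 0.4]
gripper_width: 0.0003
finger_force: 0.0
t 10.1667 pos [ 0.5168 -0.2737  0.1493] delta tool [0.0011 0.0009 0.0223] F [0.1 0.1 0.4] q [ 0.73  0.25 -0.34  1.7   0.09  1.21 -0.75] 0.0003320763902596046
```

View pics/g1.png

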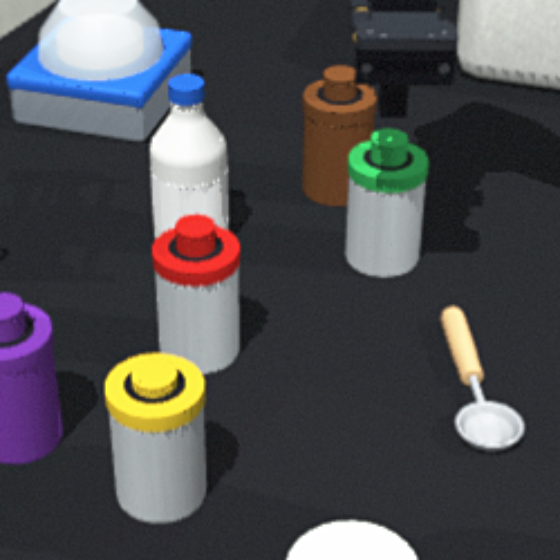

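The crop shows the yellow button (155,375) pressed in, red (195,232) still up, and the fingertips just above the green button (390,145), clear of brown. Pressing green now.

```bash
python3 -m jog '255 0 0 .01 0;255 0 0 .018 0;255 0 0 .023 0;255 0 0 .025 0;255 0 0 .027 0;255 0 0 .029 0;255 0 0 .03 0;255 0 0 .031 0'; python3 -m jog '255 0 0 .001 0;255 0 0 .002 0;255 0 0 .003 0;255 0 0 .004 0;255 0 0 .005 0;255 0 0 .006 0;255 0 0 .007 0;255 0 0 .007 0'
```

```text
t: 10.88
tool_pos: [0.5184, -0.2743, 0.121]
ee_rot: [0.975, 0.223, 0.0, 0.0]
contact_force: [-1.6, 1.3, 2.1]
gripper_width: 0.0003
finger_force: 1.4
t: 11.55
tool_pos: [0.5183, -0.2743, 0.1133]
ee_rot: [0.975, 0.223, -0.0, 0.0]
contact_force: [-1.7, 1.0, 2.7]
gripper_width: 0.0006
finger_force: 1.2
```

```bash
python3 -m jog '255 0 0 .001 0;255 0 0 .0015 0;255 0 0 .002 0;255 0 0 .002 0;255 0 0 .002 0'; python3 -m jog '255 0 0 -.01 0;255 0 0 -.03 0;255 0 0 -.06 0;255 0 0 -.09 0;255 0 0 -.12 0;255 0 0 -.12 0;255 0 0 -.12 0;255 0 0 -.12 0'
python3 - <<'E'
from h import *
im=manip.camera("side");cv2.imwrite("pics/end.png",im)
E
```

```text
t: 11.97
tool_pos: [0.5184, -0.2743, 0.1118]
ee_rot: [0.975, 0.223, 0.0, 0.0]
contact_force: [-1.6, 0.1, 5.4]
gripper_width: 0.0011
finger_force: 2.4
t: 12.63
tool_pos: [0.5181, -0.2744, 0.2312]
ee_rot: [0.975, 0.222, -0.0, 0.0]
contact_force: [-0.7, -0.2, -0.1]
gripper_width: 0.0006
finger_force: 0.0
```

View pics/end.png

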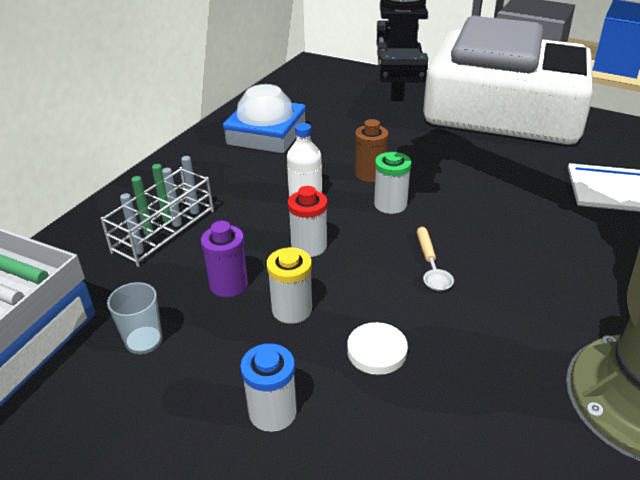

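The picture shows the blue (267,358), yellow (289,258) and green (394,158) buttons down, red (307,195) up, nothing displaced and the hand clear. Handing in.

```bash
python3 -c "
from cell import manip
print(manip.finish_job())"
```

```text
the job is handed in; nothing more can be done
None
```

The blue, yellow and green buttons were pressed all the way in, in that order and with at most 5.6 N measured; red is still up, nothing on the bench moved visibly, the hand is clear, and the job is handed in (no verdict was returned).

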